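# Push the base disc out of a soil mould and lay it on the balance

### The arm

A 6-joint arm with a two-finger parallel gripper is mounted at the origin on the work surface. World frame = base frame: x ahead of the robot, y to its left, z up, the work surface at z = 0. Lengths are in mm, angles in rad, forces in N, time in s.
With the tool pointing down it reaches from about 300 to 1000 mm from the base axis. Payload 5.1 kg.
Tool frame: the origin (TCP) lies on the centre line of the jaws, within the pads' length; the fingertips stand 14 mm ahead of it and the grasp point (between the pads) lies 5 mm behind it; z points along the fingers, y is the direction in which the jaws open and shut (so a half turn about z gives the same grasp; the last joint's range is limited). The gripper opens to 95 mm and grips with 3 to 60 N. Pads are 20 mm wide; open, the fingers measure 119 mm over their backs; the gripper's body (75 mm by 180 mm) begins 59 mm behind the grasp point.
Start: joints at [1.214, 0.124, 1.65, -0, 1.367, -0.083], TCP at [175.776, 625.769, 228.656] pointing down, gripper open.
Joint ranges: [-2.61, 2.61], [-1.02, 2.33], [0.03, 2.71], [-1.35, 4.49], [0.32, 2.68], [-2.91, 2.91]. Speed limits (rad/s): [2.57, 2.57, 3.14, 3.14, 3.14, 3.14].

### API

Orientations are given as a rotation vector (axis times angle).
In Python, from plant import sense, optics, arm, finder gives the robot as it stands.
- The arm moves only by the tool servo_tool, never from a script. Its argument "motion" is a list of rows, each a list of 7 numbers: the turn, a rotation vector about the world's x, y, z in rad, then the shift along the world's x, y, z in m, then the opening, from -1 (shut) to 1 (fully open), so that 0 is half open. A call has 1 to 5 rows; each row is the pose to reach, as a shift and turn from the pose measured when the call began; what a row does not reach only later rows make up. A row lasts 1/10 s, in which the tool goes at most 50 mm and 8.59 degrees, less where a joint would pass 70% of its speed; a pose out of reach is approached as far as the arm can. A call with a gripper value outside its range is refused whole. The fingers move at their own pace and stop on an object; "force" is the grip in N (left out, the last holds). Time passes only in rows, so rows that repeat a pose let the fingers close. It gives the time, the measured TCP pose, the force and the opening at its end, in the units of the state.
- sense(): the state, without advancing time (a new reading comes with each control period).
- optics.capture(name): name is "scene" or "top"; returns a dict with "pixels" (400x640x3 uint8, blue, green, red), "z_map" (400x640 float32, mm along the optical axis (not along the pixel's ray), 0 where there is no reading), "mtx" (3x3 intrinsics, pixels), "k1" (the pictures are not rectified: a ray, as slopes to the right and down, at radius r is drawn at 1 + k1 r^2 times it, then the intrinsics apply), "pose" (4x4, takes a point from camera to world coordinates). Camera axes: x right, y up, looking along -z (the intrinsics and any distortion apply to the point x, -y, -z); pixel columns grow to the right and rows downward; lengths in mm; the calibration is good to about 2 mm. A picture is of the moment at which its call begins.
- arm.close_job(): hands the job in, once; it reports no verdict.
Trained networks look in the newest picture that a camera, given by its name, has taken for a name from the list of things; names that differ only in an ending like _2 or _b are one class to them, and where a whole thing is asked for, a point or a joint stands for the part that bears it (a point fixed in the world has none). Each returns a list of dicts, best first, with "p" (0 to 1); they miss things now and then, are a little off and sometimes report something else, mostly with a low value. They report only what shows in the picture. A call takes as long as a camera call.
- finder.masks_of(camera, name): "region" (400x640 bool, what is visible of it) and "box" ([left, top, width, height] in pixels, round what is visible of it).
- finder.tip_of(camera, name): "pixel" ([column, row] in pixels: a listed point, or the origin of a listed thing).
The state is a dict: "time_s": time; "joint_positions": joint angles; "qd": joint speeds; "joint_efforts": joint torques, N m; "tool_pos": TCP position; "eef_rot": TCP orientation; "contact_force": force on the tool from outside, world axes, zero at the start; "torque": the same for the moment, N m; "finger_gap": opening from 0.0 (shut) to 1.0 (fully open).
Only numpy, scipy, OpenCV 4.12 (cv2) and the standard library are available. Lean on these libraries where they do the work, as an engineer would, in place of code of your own. Each camera call takes 0.05 s, during which the arm holds its last target. There are 200 camera calls.

### The job

Slide the metal mould ring, with its loose base disc inside, across the bench and up the ramp until it sits home against both stops of the extruder, without picking the ring up. Then press the extruder's hand lever all the way down so that the plunger lifts the disc out of the ring, take the disc from above, and lay it flat in the middle of the balance pan, setting it down rather than dropping it; leave the ring standing on the extruder's seat and do not disturb the core tube, the tape roll or the jar.

Things in the scene. Friction and masses are not known exactly. Their poses are not given: they have to be found in the camera images.
- mould_ring: Loose aluminium ring, 84 mm outside diameter, 30 mm high, 56 mm bore, about 0.28 kg. At its bottom an inward flange 5 mm thick leaves a 40 mm hole; the base disc lies on this flange. It starts standing on the bench a little way before the foot of the ramp. Origin: centre of its underside; z up.
- base_disc: Loose plain brass disc, 50 mm diameter, 16 mm thick, about 0.2 kg. It starts inside the ring with its top 9 mm below the ring's rim, too snug to grip there. Origin: centre of its underside; z up.
- extruder: Fixed bench extruder with a 10 mm high dark steel seat plate. Origin on the bench plane under the plunger's axis; +x is the pushing direction, z up. A 170 mm wide ramp rises from the bench at x = -104 mm to the level plate at x = -54 mm. Beyond the seat two upright stop bars, 24 mm above the plate, form a V that halts and centres the ring over the origin; beyond them stands the lever.
- seat (a point): Point on top of the seat plate, on the plunger's axis, 10 mm above the bench: where the centre of the ring's underside lies when the ring is home. Here is a hole with a round plunger of 28 mm diameter, its top 2 mm below the plate while the lever is up.
- lever (a joint): Hand lever; hinge parallel to the extruder's y, at its x = 90 mm, 55 mm above the bench. 0 = up (arm slanting up and away at 40 degrees), 0.7 rad = fully down (arm level, pointing along +x). Lifts the plunger in proportion, 34 mm in all: the disc's underside ends 2 mm above the ring's rim. Stiff (about 4 to 7 N at the handle); stays where it is left.
- lever_handle (a point): Centre of the lever's handle, a black horizontal bar 18 mm in diameter and 56 mm long across the arm's end, 150 mm from the hinge; it moves with the lever, from about 152 mm above the bench (up) to 55 mm (down). Room below and around it is free.
- balance: Bench balance, fixed: grey plastic housing 130 x 160 x 30 mm with a round steel pan of 116 mm diameter, 4 mm thick, its top 40 mm above the bench. Origin: centre of the housing's underside.
- pan (a point): Centre of the top face of the balance pan.
- core_tube: Bystander: upright cardboard tube, 60 mm diameter, 130 mm high. Origin: centre of its underside.
- tape_roll: Bystander: yellow tape roll lying flat, 80 mm diameter, 25 mm high. Origin: centre of its underside.
- sample_jar: Bystander: closed jar, 56 mm diameter, 80 mm high. Origin: centre of its underside.

How it is judged:
By the outcome, as a careful person would: the job done as asked, in the order asked, and still so for the second after the job is handed in, with the robot touching nothing.
It also fails if it takes over 70 s, if anything falls off the work surface, if the arm or the gripper's body presses on something with over 40 N, if the wrist force passes 120 N, or if a joint passes its speed limit or range.

## Working session

There is one attempt and no reset: what is moved stays moved. The work goes in short steps, Python scripts to look and compute and a tool call to move; the robot and the scene stay as the last step left them, time stands still between calls to the robot, and variables do not carry over. Pictures are saved under pics/ and viewed, about 8 in all and at most 12, crops included, and the job is handed in when it is done.

Besides the shell and the picture viewer there is one more tool, called after "Request:" as name([rows], argument=value, ...), one row to a line, values as JSON. servo_tool: Moves the arm, as the interface text tells. Its arguments: {"type":"object","properties":{"motion":{"type":"array","items":{"type":"array","items":{"type":"number"}}},"force":{"type":"number"}},"required":["motion"]}

```bash
mkdir -p pics; cat > h.py <<'E'
import numpy as np, cv2
from plant import sense, optics, arm, finder
def pt(c,px,z=None,depth=None):
    """pixel -> world; on plane z (mm) or at depth"""
    K=np.array(c['mtx'],float);u=np.array([(px[0]-K[0,2])/K[0,0],(px[1]-K[1,2])/K[1,1]])
    s=u.copy()
    for _ in range(20): s=u/(1+c['k1']*(s@s))
    d=np.array([s[0],-s[1],-1.]);P=np.array(c['pose'],float)
    dw=P[:3,:3]@d;o=P[:3,3]
    t=depth if z is None else (z-o[2])/dw[2]
    return o+t*dw
def cloud(c,m):
    v,u=np.nonzero(m&(c['z_map']>0))
    return np.array([pt(c,(a,b),depth=c['z_map'][b,a]) for a,b in zip(u,v)])
E
cat > a.py <<'E'
from h import *
for n in('scene','top'):
    c=optics.capture(n);cv2.imwrite(f'pics/{n}0.png',c['pixels']);print(n,np.array(c['pose']).round(2)[:3,3])
    for t in('mould_ring','base_disc','extruder','lever','balance','core_tube','tape_roll','sample_jar'):
        for r in finder.masks_of(n,t)[:2]:
            p=cloud(c,r['region'])
            if len(p): print(t,round(r['p'],2),r['box'],'med',np.median(p,0).round(),'lo',np.percentile(p,2,0).round(),'hi',np.percentile(p,98,0).round())
    for t,z in(('mould_ring',0),('base_disc',5),('seat',10),('lever_handle',152),('pan',40),('extruder',0),('core_tube',0),('tape_roll',0),('sample_jar',0)):
        for r in finder.tip_of(n,t)[:2]: print(t,round(r['p'],2),np.round(r['pixel']),pt(c,r['pixel'],z).round(1))
s=sense();print(s)
E
python3 a.py
```

```text
scene [ 996.76  540.95 1018.94]
mould_ring 0.61 [291.1, 148.1, 34.4, 29.7] med [531. -85.  28.] lo [ 487. -130.    4.] hi [567. -50.  33.]
base_disc 0.71 [296.5, 158.1, 22.8, 10.4] med [524. -91.  21.] lo [ 503. -109.   18.] hi [545. -71.  25.]
base_disc 0.16 [193.4, 108.1, 35.0, 48.8] med [ 690. -259.   88.] lo [ 658. -308.    3.] hi [ 715. -248.  131.]
extruder 0.73 [306.3, 166.7, 147.0, 80.4] med [500.  85.   9.] lo [439. -21.  -1.] hi [590. 287. 159.]
lever 0.73 [391.0, 216.4, 57.7, 26.6] med [485. 259. 136.] lo [449. 165.  33.] hi [502. 293. 162.]
balance 0.61 [254.5, 203.3, 88.3, 83.9] med [687.  91.  33.] lo [619.   4.   8.] hi [745. 158.  43.]
balance 0.55 [297.4, 155.7, 20.0, 11.5] med [525. -92.  21.] lo [ 503. -114.   17.] hi [546. -69.  26.]
core_tube 0.89 [196.1, 106.8, 31.0, 50.2] med [ 690. -259.   88.] lo [ 659. -307.    6.] hi [ 715. -248.  131.]
tape_roll 0.73 [220.5, 172.5, 28.8, 32.5] med [ 714. -139.   23.] lo [ 678. -178.    2.] hi [ 752. -103.   28.]
tape_roll 0.68 [257.5, 203.5, 86.6, 83.2] med [688.  91.  33.] lo [619.   3.   8.] hi [745. 158.  43.]
sample_ja
[... 2334 characters left out ...]
time_s': 1.8, 'joint_positions': array([ 1.21439415e+00,  1.23786568e-01,  1.65034993e+00, -2.41807414e-05,
        1.36750824e+00, -8.25839357e-02]), 'qd': array([-2.34577820e-04,  3.53963521e-05, -1.51234463e-03,  2.43818158e-05,
       -4.07157850e-04, -1.17618870e-03]), 'joint_efforts': array([-1.50222269e-03, -4.17573059e+01, -3.60215342e+01,  7.74200284e-02,
        4.30439610e-02, -1.50466741e-05]), 'tool_pos': array([175.77753595, 625.74314699, 228.63535717]), 'eef_rot': array([ 4.28761063e-01,  3.11218482e+00, -8.79630360e-05]), 'contact_force': array([-0.75973425,  0.4884054 , -0.05249091]), 'torque': array([ 0.0183681 , -0.00377192, -0.00192299]), 'finger_gap': 1.0009625953794619}
```

```bash
cat > b.py <<'E'
from h import *
c=optics.capture('top');im=c['pixels'];cr=cv2.resize(im[130:300,140:470],None,fx=2.4,fy=2.4,interpolation=cv2.INTER_CUBIC);cv2.imwrite('pics/t1.png',cr)
p=cloud(c,np.ones((400,640),bool));np.save('p.npy',p)
def sel(x0,x1,y0,y1,z0,z1):
    q=p;return q[(q[:,0]>x0)&(q[:,0]<x1)&(q[:,1]>y0)&(q[:,1]<y1)&(q[:,2]>z0)&(q[:,2]<z1)]
def circ(n,q):
    (cx,cy),r=cv2.minEnclosingCircle(q[:,:2].astype(np.float32));print(n,len(q),round(cx,1),round(cy,1),round(r,1),'mean',q.mean(0).round(1))
print('bench z',np.median(sel(300,400,-100,100,-20,20)[:,2]))
circ('ring',sel(460,590,-150,-40,27,40)); circ('disc',sel(460,590,-150,-40,17,26))
circ('pan',sel(600,760,-10,170,38.5,50))
h=sel(400,560,200,340,145,175);print('handle',cv2.minAreaRect(h[:,:2].astype(np.float32)),h[:,2].max())
a=sel(400,560,140,340,60,175);print('arm',cv2.fitLine(a[:,:2].astype(np.float32),cv2.DIST_HUBER,0,.01,.01).ravel(),len(a))
pl=sel(390,610,-40,150,6.5,13.5);print('plate',cv2.minAreaRect(pl[:,:2].astype(np.float32)),len(pl))
st=sel(400,600,60,150,26,45);print('stops');
for q in st[::max(1,len(st)//40)]: print(q.round().astype(int),end=' ')
E
python3 b.py
```

```text
bench z 1.2073717445802004
ring 509 522.9 -94.2 41.8 mean [522.7 -93.9  30.9]
disc 336 518.0 -87.5 40.9 mean [522.1 -94.3  22.1]
pan 1562 682.6 74.9 58.0 mean [681.7  75.3  41.5]
handle ((472.4212951660156, 272.74041748046875), (55.504642486572266, 30.71992301940918), 8.9096097946167) 166.91900447905869
arm [ 1.4313312e-01 -9.8970342e-01  4.7900708e+02  2.2631007e+02] 691
plate ((510.4197082519531, 62.03538131713867), (181.33705139160156, 187.02061462402344), 6.7293500900268555) 2361
stops
[545 106  31] [542 108  37] [542 104  37] [540 111  35] [540 106  35] [539 101  35] [537 109  34] [537 104  35] [535 111  36] [535 106  37] [533 116  31] [532 111  34] [533 106  30] [530 116  37] [530 111  37] [528 118  34] [527 113  35] [525 120  38] [525 116  34] [522 123  40] [523 118  36] [523 114  30] [520 121  33] [520 116  37] [518 123  36] [518 118  32] [516 126  33] [515 121  33] [513 126  32] [513 121  34] [477 118  37] [475 120  36] [475 115  37] [472 120  36] [472 116  33] [472 111  33] [470 118  34] [470 113  33] [470 108  33] [468 115  39] [467 111  32] [467 106  31] [465 111  34] [465 106  36] [465 101  36] [463 108  33] [463 103  37] [463  98  36] [460 106  36] [460 101  34] [460  96  36] [458 101  35] [458  96  35] [458  91  36] [455  98  34] [455  94  37] [455  89  36] [453  94  35] [453  89  36]
```

View pics/t1.png

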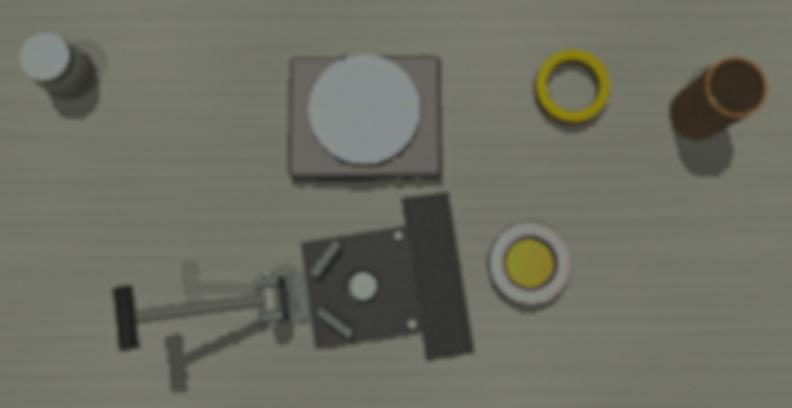

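The picture matches the numbers. In the crop, the ring with its disc is at (529,263), the plunger at (363,286), the handle at (125,318) and the pan at (364,108). The extruder's +x runs along about (-0.144, 0.990) in the world, with the seat at (500.6, 78). I'll move behind the ring with the jaws half open.

Request:
servo_tool([
  [0,0,-1.153,0.356,-0.78,0,0.05],
  [0,0,-1.153,0.356,-0.78,0,0.05],
  [0,0,-1.153,0.356,-0.78,0,0.05],
  [0,0,-1.153,0.356,-0.78,0,0.05],
  [0,0,-1.153,0.356,-0.78,0,0.05],
])

```text
time_s: 2.35
tool_pos: [279.9, 396.6, 228.7]
eef_rot: [1.546, 2.734, 0.001]
contact_force: [0.4, 0.6, 0.6]
finger_gap: 0.636
```

Request:
servo_tool([
  [0,0,-0.398,0.252,-0.551,0,0.05],
  [0,0,-0.398,0.252,-0.551,0,0.05],
  [0,0,-0.398,0.252,-0.551,0,0.05],
  [0,0,-0.398,0.252,-0.551,0,0.05],
  [0,0,-0.398,0.252,-0.551,0,0.05],
])

```text
time_s: 2.85
tool_pos: [383.8, 169.1, 229.2]
eef_rot: [2.055, 2.374, 0.003]
contact_force: [0.3, 0.0, -0.8]
finger_gap: 0.521
```

Request:
servo_tool([
  [0,0,0,0.147,-0.322,0,0.05],
  [0,0,0,0.147,-0.322,0,0.05],
  [0,0,0,0.147,-0.322,0,0.05],
  [0,0,0,0.147,-0.322,0,0.05],
  [0,0,0,0.147,-0.322,0,0.05],
])

```text
time_s: 3.35
tool_pos: [487.5, -58.8, 229.5]
eef_rot: [2.055, 2.373, 0.004]
contact_force: [1.2, -0.2, -0.3]
finger_gap: 0.522
```

Request:
servo_tool([
  [0,0,0,0.0443,-0.0952,0,0.05],
  [0,0,0,0.0443,-0.0952,0,0.05],
  [0,0,0,0.0443,-0.0952,-0.04,0.05],
  [0,0,0,0.0443,-0.0952,-0.09,0.05],
  [0,0,0,0.0443,-0.0952,-0.14,0.05],
])

```text
time_s: 3.85
tool_pos: [532.5, -155.1, 88.8]
eef_rot: [2.055, 2.37, 0.006]
contact_force: [0.3, 0.1, -0.5]
finger_gap: 0.524
```

Request:
servo_tool([
  [0,0,0,0,0,-0.04,0.05],
  [0,0,0,0,0,-0.06,0.05],
  [0,0,0,0,0,-0.066,0.05],
])

```text
time_s: 4.15
tool_pos: [530.2, -154.2, 19.4]
eef_rot: [-2.058, -2.372, -0.002]
contact_force: [0.0, 0.9, 0.2]
finger_gap: 0.528
```

Request:
servo_tool([
  [0,0,0,-0.0005,0.02,0,0.05],
  [0,0,0,-0.0008,0.034,0,0.05],
  [0,0,0,-0.003,0.049,0,0.05],
  [0,0,0,-0.005,0.064,0,0.05],
  [0,0,0,-0.0073,0.079,0.002,0.05],
])

```text
time_s: 4.65
tool_pos: [523.2, -74.3, 22.3]
eef_rot: [2.058, 2.373, 0.003]
contact_force: [0.4, -1.9, -1.7]
finger_gap: 0.527
```

Request:
servo_tool([
  [0,0,0,-0.0022,0.0148,0.001,0.05],
  [0,0,0,-0.0044,0.0296,0.004,0.05],
  [0,0,0,-0.0066,0.0444,0.007,0.05],
  [0,0,0,-0.0088,0.0592,0.009,0.05],
  [0,0,0,-0.011,0.074,0.01,0.05],
])

```text
time_s: 5.15
tool_pos: [511.9, 1.1, 32.5]
eef_rot: [2.058, 2.373, 0.004]
contact_force: [0.5, -2.0, -2.8]
finger_gap: 0.524
```

Request:
servo_tool([
  [0,0,0,-0.0008,0.005,0,0.05],
  [0,0,0,-0.0016,0.011,0,0.05],
  [0,0,0,-0.0024,0.017,0,0.05],
])

```text
time_s: 5.45
tool_pos: [509.6, 18.4, 32.5]
eef_rot: [2.058, 2.373, 0.003]
contact_force: [-0.6, -2.9, 0.0]
finger_gap: 0.522
```

```bash
cat > c.py <<'E'
from h import *
import sys
S=np.array([500.6,78.]);ex=np.array([-.144,.9896]);ey=np.array([-.9896,-.144])
s=sense();t=s['tool_pos'];d=t[:2]-S;print('tcp',t.round(1),'ext',(d@ex).round(1),(d@ey).round(1),s['contact_force'].round(1),s['finger_gap'].round(3))
for n in('top','scene'):
    c=optics.capture(n);cv2.imwrite(f'pics/{n}{sys.argv[1]}.png',c['pixels'])
    for k in('mould_ring','base_disc'):
        for r in finder.masks_of(n,k)[:1]:
            p=cloud(c,r['region']);zs=p[:,2];
            q=p[(zs>np.percentile(zs,60)-6)]
            (a,b),R=cv2.minEnclosingCircle(q[:,:2].astype(np.float32));d=np.array([a,b])-S
            print(n,k,round(r['p'],2),'circ',round(a,1),round(b,1),round(R,1),'z',np.percentile(zs,[5,50,95]).round(1),'ext',(d@ex).round(1),(d@ey).round(1))
E
python3 c.py 2
```

```text
Traceback (most recent call last):
  File "c.py", line 4, in <module>
    s=sense();t=s['tool_pos'];d=t[:2]-S;print('tcp',t.round(1),'ext',(d@ex).round(1),(d@ey).round(1),s['contact_force'].round(1),s['finger_gap'].round(3))
                                                                                                                                 ^^^^^^^^^^^^^^^^^^^^^
AttributeError: 'float' object has no attribute 'round'
```

Request:
servo_tool([
  [0,0,0,-0.0008,0.005,0,0.05],
  [0,0,0,-0.0015,0.01,0,0.05],
  [0,0,0,-0.0017,0.012,0,0.05],
])

```text
time_s: 5.75
tool_pos: [507.9, 30.6, 32.5]
eef_rot: [2.058, 2.373, 0.003]
contact_force: [-2.0, -2.5, -0.2]
finger_gap: 0.523
```

Request:
servo_tool([
  [0,0,0,-0.0003,0.002,0,0.05],
  [0,0,0,-0.0006,0.004,0,0.05],
])

```text
time_s: 5.95
tool_pos: [507.4, 34.5, 32.5]
eef_rot: [2.058, 2.372, 0.003]
contact_force: [2.9, -6.6, 0.2]
finger_gap: 0.523
```

```bash
sed -i "s/s\['finger_gap'\].round(3)/s['finger_gap']/" c.py; python3 c.py 2
```

```text
tcp [507.4  34.5  32.5] ext -44.1 -0.5 [ 2.9 -6.6  0.2] 0.5234489656010302
scene mould_ring 0.61 circ 504.3 83.1 45.3 z [20.  38.6 42.8] ext 4.5 -4.4
scene base_disc 0.77 circ 502.9 76.4 25.5 z [27.9 31.3 34.2] ext -1.9 -2.0
```

Request:
servo_tool([
  [0,0,0,-0.0002,0.0015,0,0.05],
  [0,0,0,-0.0003,0.002,0,0.05],
])

```text
time_s: 6.45
tool_pos: [507.8, 35.0, 32.7]
eef_rot: [2.054, 2.372, 0.001]
contact_force: [2.3, -10.4, -1.0]
finger_gap: 0.525
```

Request:
servo_tool([
  [0,0,0,-0.0002,0.002,0,0.05],
  [0,0,0,-0.0005,0.0035,0,0.05],
  [0,0,0,-0.0005,0.0035,0,0.05],
])

```text
time_s: 6.75
tool_pos: [508.5, 35.9, 33.4]
eef_rot: [2.047, 2.37, -0.003]
contact_force: [3.2, -14.5, -1.3]
finger_gap: 0.524
```

Request:
servo_tool([
  [0,0,0,0.0015,-0.01,0,0.05],
  [0,0,0,0.006,-0.045,0,0.05],
  [0,0,0,0.01,-0.08,0.03,0.05],
  [0,0,0,0.016,-0.12,0.07,0.05],
  [0,0,0,0.016,-0.15,0.1,0.05],
])

```text
time_s: 7.25
tool_pos: [524.1, -114.7, 134.1]
eef_rot: [2.049, 2.371, -0.001]
contact_force: [1.3, 0.1, -0.9]
finger_gap: 0.52
```

```bash
python3 c.py 3; cat >> b.py <<'E'
print()
circ('ringtop',sel(440,560,20,130,37.5,48)); circ('disc',sel(478,524,54,102,25,35))
cr=cv2.resize(im[190:300,240:370],None,fx=5,fy=5,interpolation=cv2.INTER_CUBIC);cv2.imwrite('pics/t3.png',cr)
E
python3 b.py | tail -2
```

```text
tcp [ 524.1 -114.7  134.1] ext -194.0 4.5 [ 1.3  0.1 -0.9] 0.5204686519520869
top mould_ring 0.76 circ 500.3 76.6 42.2 z [14.2 40.4 43.6] ext -1.3 0.5
scene mould_ring 0.75 circ 501.7 83.8 46.0 z [19.  38.5 42.7] ext 5.6 -2.0
scene base_disc 0.54 circ 506.6 80.0 29.9 z [27.8 31.5 38. ] ext 1.2 -6.2
ringtop 529 499.7 80.7 46.0 mean [500.8  77.3  41.2]
disc 295 501.3 77.8 27.2 mean [500.9  75.8  31.9]b.py:7: RuntimeWarning: Mean of empty slice.
  (cx,cy),r=cv2.minEnclosingCircle(q[:,:2].astype(np.float32));print(n,len(q),round(cx,1),round(cy,1),round(r,1),'mean',q.mean(0).round(1))
  ret = um.true_divide(
```

View pics/t3.png

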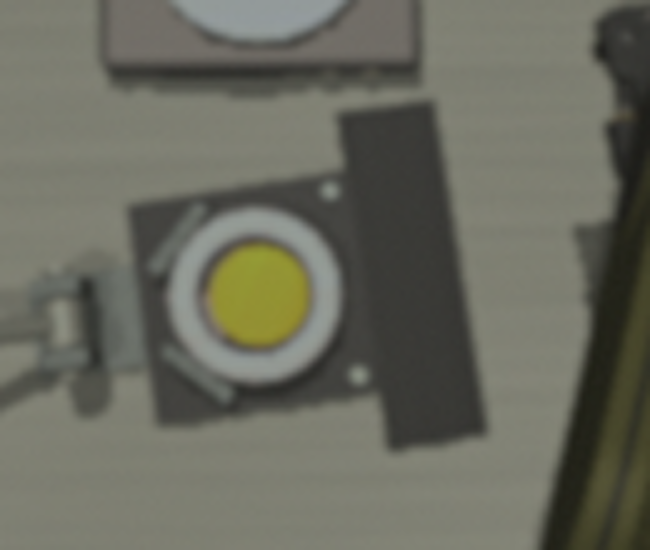

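The picture shows the ring seated on the plate at (255,295), touching both stop bars at about (175,240) and (200,375). Top-camera circle: (500.3, 76.6), R 42. Next is the lever.

Request:
servo_tool([
  [0,0,0,-0.002,0.014,0.045,-1],
  [0,0,0,-0.008,0.06,0.09,-1],
  [0,0,0,-0.015,0.11,0.095,-1],
  [0,0,0,-0.022,0.16,0.095,-1],
  [0,0,0,-0.028,0.21,0.095,-1],
])

```text
time_s: 8.1
tool_pos: [495.6, 86.7, 225.6]
eef_rot: [2.048, 2.375, -0.005]
contact_force: [0.3, -0.1, -0.7]
finger_gap: 0.16
```

Request:
servo_tool([
  [0,0,0,-0.006,0.048,0,-1],
  [0,0,0,-0.013,0.096,0,-1],
  [0,0,0,-0.02,0.144,0,-1],
  [0,0,0,-0.026,0.18,-0.01,-1],
  [0,0,0,-0.026,0.186,-0.03,-1],
])

```text
time_s: 8.6
tool_pos: [468.0, 277.3, 195.3]
eef_rot: [2.042, 2.382, -0.002]
contact_force: [0.6, -1.1, -0.8]
finger_gap: 0.003
```

```bash
cat > d.py <<'E'
from h import *
S=np.array([500.6,78.]);ex=np.array([-.144,.9896])
t=sense()['tool_pos'];f=sense()['contact_force'];d=t[:2]-S
print(t.round(1),'ext',d@ex,d@np.array([-.9896,-.144]),f.round(1),sense()['finger_gap'])
for a in (40,35,30,25,20,15,10,5,0,-2):
    r=np.radians(a);q=S+(90+150*np.cos(r))*ex;print(a,(np.r_[q,55+150*np.sin(r)+23]-t).round(1))
E
python3 d.py
```

```text
[468.  277.3 195.3] ext 201.93987904990007 3.5732700496517706 [ 0.6 -1.1 -0.8] 0.0027037929281129355
40 [  3.1   3.5 -20.9]
35 [  2.   11.3 -31.3]
30 [  0.9  18.3 -42.3]
25 [  0.1  24.3 -53.9]
20 [ -0.6  29.2 -66. ]
15 [ -1.2  33.1 -78.5]
10 [ -1.6  35.9 -91.3]
5 [  -1.9   37.6 -104.3]
0 [  -1.9   38.2 -117.3]
-2 [  -1.9   38.1 -122.6]
```

Request:
servo_tool([
  [0,0,0,0.003,0.0035,-0.015,-1],
  [0,0,0,0.003,0.0045,-0.022,-1],
  [0,0,0,0.002,0.011,-0.032,-1],
  [0,0,0,0.001,0.018,-0.043,-1],
  [0,0,0,0.0,0.024,-0.055,-1],
])

```text
time_s: 9.1
tool_pos: [467.5, 304.1, 142.3]
eef_rot: [-2.045, -2.384, -0.004]
contact_force: [-6.9, 6.4, 10.3]
finger_gap: 0.004
```

```bash
python3 d.py
```

```text
[467.5 304.1 142.3] ext 228.50391232636173 0.19589603624719368 [-6.9  6.4 10.3] 0.003687233890000116
40 [  3.6 -23.3  32.2]
35 [  2.4 -15.4  21.8]
30 [ 1.4 -8.5 10.7]
25 [ 0.6 -2.5 -0.9]
20 [ -0.2   2.5 -13. ]
15 [ -0.7   6.4 -25.4]
10 [ -1.1   9.2 -38.2]
5 [ -1.4  10.8 -51.2]
0 [ -1.5  11.4 -64.3]
-2 [ -1.4  11.3 -69.5]
```

Request:
servo_tool([
  [0,0,0,0,0.0005,-0.014,-1],
  [0,0,0,0,0.0045,-0.026,-1],
  [0,0,0,0,0.0075,-0.039,-1],
  [0,0,0,0,0.009,-0.052,-1],
  [0,0,0,0,0.01,-0.065,-1],
])

```text
time_s: 9.6
tool_pos: [468.0, 316.1, 78.2]
eef_rot: [-2.044, -2.381, -0.011]
contact_force: [-1.6, 4.6, 6.6]
finger_gap: 0.006
```

Request:
servo_tool([
  [0,0,0,0,0,-0.002,-1],
  [0,0,0,0,0,-0.004,-1],
  [0,0,0,0,0,-0.004,-1],
])

```text
time_s: 9.9
tool_pos: [468.2, 316.4, 77.6]
eef_rot: [-2.044, -2.38, -0.01]
contact_force: [-8.6, -3.7, 21.6]
finger_gap: 0.004
```

```bash
python3 d.py|head -1; cat > e.py <<'E'
from h import *
c=optics.capture('scene');cv2.imwrite('pics/s4.png',cv2.resize(c['pixels'][140:280,230:480],None,fx=3.2,fy=3.2,interpolation=cv2.INTER_CUBIC))
p=cloud(c,np.ones((400,640),bool))
q=p[(abs(p[:,0]-500.5)<20)&(abs(p[:,1]-77.5)<20)];print('disc top z scene',np.percentile(q[:,2],[5,50,95]).round(1))
E
python3 e.py
```

```text
[468.2 316.4  77.6] ext 240.55424633853522 -2.224730899967873 [-8.6 -3.7 21.6] 0.0036604732738490563
disc top z scene [12.6 57.6 60.9]
```

View pics/s4.png

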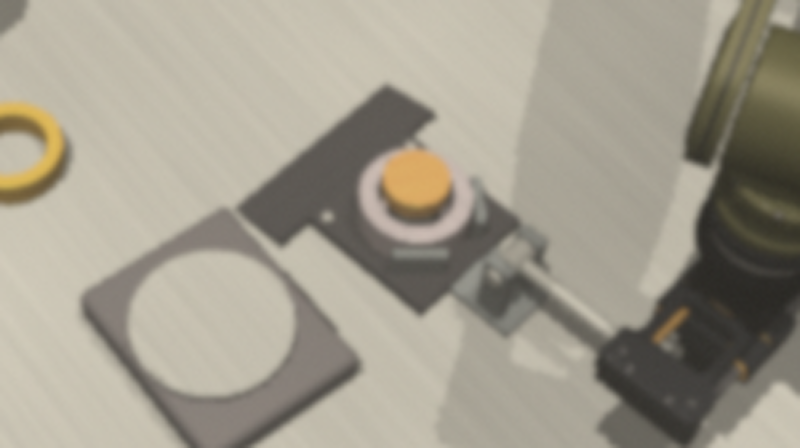

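Picture: the disc (416,178) stands proud of the ring (415,200), which is still against the stops. The lever is level, and the disc top is at z≈58, as expected. I'll measure the disc and pan before moving.

```bash
cat > f.py <<'E'
from h import *
for n in('top','scene'):
    c=optics.capture(n)
    p=cloud(c,np.ones((400,640),bool))
    for nm,x,y,R,z0,z1 in(('disc',500.5,77.5,40,52,66),('ring',500.5,77.5,55,35,46),('pan',682,76,75,37.5,47)):
        q=p[(np.hypot(p[:,0]-x,p[:,1]-y)<R)&(p[:,2]>z0)&(p[:,2]<z1)]
        (a,b),r=cv2.minEnclosingCircle(q[:,:2].astype(np.float32));print(n,nm,len(q),round(a,1),round(b,1),round(r,1),q.mean(0).round(1))
    for k,z in(('base_disc',42),('pan',40)):
        for r in finder.tip_of(n,k)[:1]: print(n,k,round(r['p'],2),pt(c,r['pixel'],z).round(1))
    for r in finder.masks_of(n,'base_disc')[:1]:
        m=r['region'];ys,xs=np.nonzero(m);print(n,'mask centroid top',pt(c,(xs.mean(),ys.mean()),57).round(1))
E
python3 f.py
```

```text
top disc 340 501.2 74.6 24.8 [500.8  74.6  59.2]
top ring 581 500.1 83.8 48.6 [500.5  79.9  40.5]
top pan 1625 682.3 75.0 57.9 [681.7  75.2  41.3]
top base_disc 0.78 [498.3  79.   42. ]
top mask centroid top [500.7  75.   57. ]
scene disc 318 505.1 79.0 26.8 [504.7  79.3  58. ]
scene ring 445 503.3 84.1 47.0 [509.7  88.   39.7]
scene pan 1763 685.1 78.3 58.9 [686.3  79.7  40.5]
scene base_disc 0.64 [509.4  77.4  42. ]
scene pan 0.79 [681.   80.4  40. ]
scene mask centroid top [506.5  80.9  57. ]
```

Request:
servo_tool([
  [0,0,0,0.002,0,0.03,-1],
  [0,0,0,0.004,-0.02,0.07,0.3],
  [0,0,0,0.01,-0.065,0.09,0.6],
  [0,0,0,0.017,-0.11,0.09,0.6],
  [0,0,0,0.024,-0.155,0.08,0.6],
])

```text
time_s: 10.85
tool_pos: [493.3, 160.0, 159.5]
eef_rot: [-2.045, -2.382, -0.016]
contact_force: [0.2, -0.9, -0.1]
finger_gap: 0.28
```

Request:
servo_tool([
  [-0.0077,0.0066,0,0.005,-0.045,0,0.7],
  [-0.0077,0.0066,0,0.0087,-0.083,0,0.7],
  [-0.0077,0.0066,0,0.0087,-0.083,0,0.7],
  [-0.0077,0.0066,0,0.0087,-0.083,-0.02,0.7],
  [-0.0077,0.0066,0,0.0087,-0.083,-0.04,0.7],
])

```text
time_s: 11.35
tool_pos: [502.1, 77.0, 119.0]
eef_rot: [-2.047, -2.381, -0.001]
contact_force: [-0.1, 0.0, 0.1]
finger_gap: 0.705
```

Request:
servo_tool([
  [0,0,0,0,0,0,0.7],
  [0,0,0,0,0,-0.03,0.7],
  [0,0,0,0,0,-0.05,0.7],
  [0,0,0,0,0,-0.058,0.7],
  [0,0,0,0,0,-0.06,0.7],
])

```text
time_s: 11.85
tool_pos: [501.5, 77.4, 58.4]
eef_rot: [-2.046, -2.38, 0.001]
contact_force: [-0.6, -0.2, 0.1]
finger_gap: 0.849
```

Request:
servo_tool([
  [0,0,0,0,0,-0.0005,0.0],
  [0,0,0,0,0,-0.0005,-0.1],
  [0,0,0,0,0,-0.0005,-0.3],
  [0,0,0,0,0,-0.0005,-0.3],
  [0,0,0,0,0,-0.0005,-0.3],
], force=25)

```text
time_s: 12.35
tool_pos: [502.1, 77.4, 58.6]
eef_rot: [-2.046, -2.381, -0.001]
contact_force: [0.7, -0.2, 1.7]
finger_gap: 0.519
```

Request:
servo_tool([
  [0,0,0,0,0,0,-0.3],
  [0,0,0,0,0,0.01,-0.3],
  [0,0,0,0,0,0.03,-0.3],
  [0,0,0,0,0,0.06,-0.3],
])

```text
time_s: 12.75
tool_pos: [500.3, 77.3, 117.5]
eef_rot: [-2.044, -2.378, 0.004]
contact_force: [0.8, 0.4, -2.3]
finger_gap: 0.519
```

```bash
cat > g.py <<'E'
from h import *
c=optics.capture('scene');cv2.imwrite('pics/s5.png',cv2.resize(c['pixels'][120:290,230:430],None,fx=3.4,fy=3.4,interpolation=cv2.INTER_CUBIC));print(sense()['contact_force'],sense()['finger_gap'])
E
python3 g.py
```

```text
[2.72974351 0.52977614 1.76380515] 0.5215415732952788
```

View pics/s5.png

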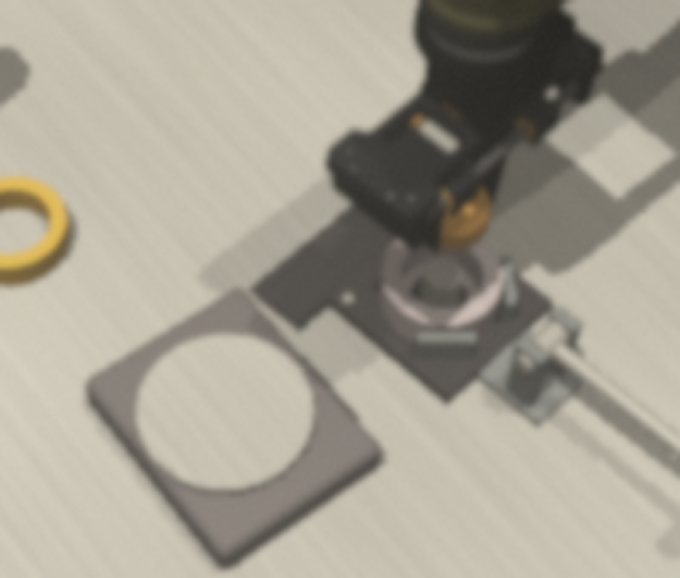

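The picture shows the disc held in the jaws at (465,215), with the empty ring still on the seat (440,290) and the lever down. Next I'll carry it to the pan.

Request:
servo_tool([
  [0,0,0,0.03,0,0.005,-0.3],
  [0,0,0,0.07,0,0.005,-0.3],
  [0,0,0,0.11,0,0.005,-0.3],
  [0,0,0,0.15,0,0.005,-0.3],
  [0,0,0,0.175,0,0,-0.3],
])

```text
time_s: 13.3
tool_pos: [682.5, 77.5, 125.4]
eef_rot: [2.045, 2.379, 0.011]
contact_force: [0.0, 0.6, -1.4]
finger_gap: 0.518
```

Request:
servo_tool([
  [0,0,0,0.007,0,0,-0.3],
  [0,0,0,0.007,0,0,-0.3],
  [0,0,0,0.007,0,-0.02,-0.3],
  [0,0,0,0.007,0,-0.035,-0.3],
  [0,0,0,0.007,0,-0.042,-0.3],
])

```text
time_s: 13.8
tool_pos: [687.0, 77.5, 81.0]
eef_rot: [2.047, 2.381, 0.006]
contact_force: [0.1, 0.9, -2.3]
finger_gap: 0.52
```

Request:
servo_tool([
  [0,0,0,-0.004,0,-0.005,-0.3],
  [0,0,0,-0.004,0,-0.012,-0.3],
  [0,0,0,-0.004,0,-0.017,-0.3],
  [0,0,0,-0.004,0,-0.02,-0.3],
  [0,0,0,-0.004,0,-0.021,-0.3],
])

```text
time_s: 14.3
tool_pos: [683.1, 77.5, 59.9]
eef_rot: [2.047, 2.382, 0.006]
contact_force: [-0.8, -0.6, -1.7]
finger_gap: 0.519
```

Request:
servo_tool([
  [0,0,0,0,0,-0.001,-0.3],
  [0,0,0,0,0,-0.002,-0.3],
  [0,0,0,0,0,-0.002,-0.3],
])

```text
time_s: 14.6
tool_pos: [683.2, 77.5, 57.9]
eef_rot: [2.047, 2.381, 0.006]
contact_force: [0.5, -0.5, -2.3]
finger_gap: 0.519
```

Request:
servo_tool([
  [0,0,0,0,0,-0.0005,-0.3],
  [0,0,0,0,0,-0.001,-0.3],
  [0,0,0,0,0,-0.001,-0.3],
])

```text
time_s: 14.9
tool_pos: [683.2, 77.5, 56.9]
eef_rot: [2.047, 2.381, 0.006]
contact_force: [-0.5, 0.1, -1.6]
finger_gap: 0.52
```

Request:
servo_tool([
  [0,0,0,0,0,-0.0005,-0.3],
  [0,0,0,0,0,-0.001,-0.3],
  [0,0,0,0,0,-0.001,-0.3],
])

```text
time_s: 15.2
tool_pos: [683.3, 77.5, 56.7]
eef_rot: [2.047, 2.381, 0.006]
contact_force: [-2.4, 0.7, 3.1]
finger_gap: 0.521
```

Contact at z=56.7, the predicted height, and the force has changed sign. I'll open gently and then rise.

Request:
servo_tool([
  [0,0,0,0,0,0,0.2],
  [0,0,0,0,0,0,0.4],
  [0,0,0,0,0,0,0.5],
  [0,0,0,0,0,0,0.5],
  [0,0,0,0,0,0,0.5],
])

```text
time_s: 15.7
tool_pos: [683.3, 77.5, 56.6]
eef_rot: [2.047, 2.381, 0.006]
contact_force: [0.4, 0.5, 0.4]
finger_gap: 0.747
```

Request:
servo_tool([
  [0,0,0,0,0,0.02,0.5],
  [0,0,0,0,0,0.06,0.5],
  [0,0,0,0,0,0.11,0.5],
  [0,0,0,0,0,0.15,0.5],
  [0,0,0,0,0,0.16,0.5],
])

```text
time_s: 16.2
tool_pos: [686.2, 77.7, 224.1]
eef_rot: [2.041, 2.375, 0.018]
contact_force: [0.6, -0.4, 0.8]
finger_gap: 0.749
```

Request:
servo_tool([
  [0,0,0,-0.04,-0.03,0,0.5],
  [0,0,0,-0.09,-0.06,0,0.5],
  [0,0,0,-0.13,-0.09,0,0.5],
  [0,0,0,-0.17,-0.12,0,0.5],
  [0,0,0,-0.2,-0.15,0,0.5],
])

```text
time_s: 16.7
tool_pos: [484.4, -72.3, 222.7]
eef_rot: [2.041, 2.378, 0.017]
contact_force: [0.8, -0.7, 0.1]
finger_gap: 0.746
```

```bash
cat > k.py <<'E'
from h import *
for n in('top','scene'):
    c=optics.capture(n)
    cv2.imwrite(f'pics/{n}9.png',cv2.resize(c['pixels'][100:390,130:480],None,fx=2,fy=2))
    p=cloud(c,np.ones((400,640),bool))
    for nm,x,y,R,z0,z1 in(('disc',683,77,45,50,66),('ring',500.5,77.5,55,35,46),('pan',682,76,75,37.5,47)):
        q=p[(np.hypot(p[:,0]-x,p[:,1]-y)<R)&(p[:,2]>z0)&(p[:,2]<z1)]
        if len(q):
            (a,b),r=cv2.minEnclosingCircle(q[:,:2].astype(np.float32));print(n,nm,len(q),round(a,1),round(b,1),round(r,1),q.mean(0).round(1))
print(sense()['tool_pos'],sense()['contact_force'])
E
python3 k.py
```

```text
top disc 325 681.5 75.2 25.0 [680.9  74.8  57.1]
top ring 677 499.7 84.5 49.4 [500.5  79.4  40.9]
top pan 1307 682.5 75.1 58.0 [681.1  75.   41.3]
scene disc 374 684.7 79.3 25.9 [685.4  79.3  56.1]
scene ring 648 503.0 85.5 48.3 [505.   82.7  39.9]
scene pan 1416 685.6 77.8 58.8 [687.7  81.5  40.6]
[482.97469725 -74.30347532 222.53546813] [1.096765   1.15893014 0.45076194]
```

View pics/scene9.png

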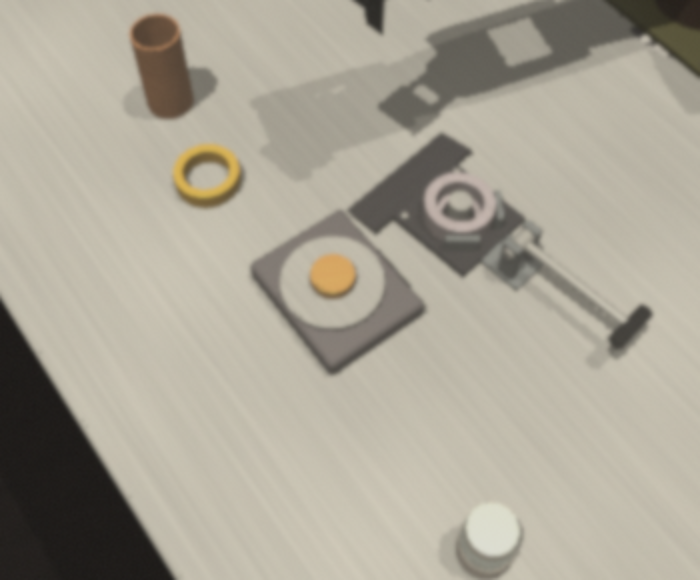

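The picture shows the disc flat on the pan at (333,274) and within about 1.5 mm of its centre. The ring is on its seat (460,205), the lever is down, and the tube, tape and jar look untouched.

```bash
python3 -c "
from plant import arm; print(arm.close_job())"
```

```text
the job is handed in; nothing more can be done
None
```

The job is done and handed in at about 17 s on the robot's clock; the hand-in gave no verdict.

I pushed the ring across the bench and up the ramp with half-open jaws until it rested against both stops. I then pressed the lever fully down with closed fingertips, took the raised disc from above, lowered it onto the pan until the force showed contact, and let go.

**Last checks:**
- **Disc:** it lies flat on the pan, top at about z = 56–57 mm (56 expected). It is about 1 mm off the pan's centre by the top camera and 1.7 mm by the scene camera.
- **Ring and lever:** the ring stands on the seat and the lever is down.
- **Bystanders:** the core tube, tape roll and jar look untouched in the last picture. I judged this by eye and did not measure them again.
- **Robot:** the gripper is clear of everything.
- **Forces:** the highest force reading I saw was about 23 N, while pressing the lever to its end.

**Disagreements:**
- The two cameras differ by 3–4 mm in absolute position, so I used the disc-to-pan distance, on which they agree to about 1.6 mm.
- The circle fits on the seated ring came out too large (48–49 mm radius instead of 42) because they included the stop bars. That it is home rests on the pushing force, the pictures, and a cleaner fit right after the push (42.2 mm radius, within about 1.5 mm of the seat).

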